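# Turn up the boathouse lamp to its pointer

## Robot

A 6-joint arm with a two-finger parallel gripper is mounted at the origin on the work surface. World frame = base frame: x ahead of the robot, y to its left, z up, the work surface at z = 0. Lengths are in m, angles in rad, forces in N, time in s.
With the tool pointing down it reaches from about 0.275 to 0.725 m from the base axis. Payload 15.9 kg.
Tool frame: the origin (TCP) lies on the centre line of the jaws, within the pads' length; the fingertips stand 8 mm ahead of it and the grasp point (between the pads) lies 11 mm behind it (manip.tip_reach is the distance from the TCP to the fingertips, in m); z points along the fingers, y is the line along which they close (so a half turn about z gives the same grasp; the last joint's range is limited). The gripper opens to 85 mm and grips with 20 to 120 N. Pads are 22 mm wide; open, the fingers measure 114 mm over their backs; the gripper's body (76 mm by 85 mm) begins 54 mm behind the grasp point. The pads swing forward as they close: fully open they stand 13 mm farther back than shut.
Start: joints at [-1.128, 0.213, -0.034, 1.323, 0, 1.571], TCP at [0.214, -0.452, 0.239] pointing down, gripper open.
Joint ranges: [-2.98, 2.98], [-0.74, 1.72], [-1.14, 1.35], [-2.1, 2.04], [-1.57, 1.44], [-3.14, 3.14]. Speed limits (rad/s): [1.89, 1.89, 2.39, 2.57, 3.14, 3.14].

## Interface

Orientations are given as a rotation vector (axis times angle).
In Python, from cell import manip gives the robot as it stands. The module is installed in compiled form; this text tells all that it offers. Calls block until the motion is done:
- manip.goto(position, orientation): joint-space move of the TCP to a pose.
- manip.move_straight(position, rot=None, vel=0.15, threshold=None): straight line of the TCP; rot=None keeps the orientation; vel is the mean speed in m/s. With threshold (N) it stops when the force on the tool has changed by that much, and returns True; else False.
- manip.movej(angles): joint-space move.
- manip.set_gripper(opening, grasp_force=None): finger opening in m; grasp_force is the grip in N (None keeps the last); returns when the fingers have stopped.
- manip.hold(seconds).
- manip.ik(position, orientation): joint angles nearest the present ones, or None.
- manip.state(): the state.
- manip.grab_frame(name): name is "side" or "top"; returns a dict with "img" (420x560x3 uint8, red, green, blue), "intrinsics" (3x3 intrinsics, pixels), "R" (3x3) and "t" (3): a world point X has camera coordinates R X + t. Camera axes: x right, y down, z forward; pixel columns grow to the right and rows downward; lengths in m; the calibration is good to about 2 mm. A picture is of the moment at which its call begins. There is no depth.
A pose or a line that the arm cannot do raises manip.IKError and nothing moves.
- manip.sign_off(): hands the job in; it is judged then, once.
The state is a dict: "clock": time; "q": joint angles; "joint_vel": joint speeds; "joint_efforts": joint torques, N m; "position": TCP position; "tcp_rot": TCP orientation; "ft_force": force on the tool from outside, world axes, zero at the start; "wrist_torque": the same for the moment, N m; "gripper_width": finger opening in m; "gripper_force": force on a finger pad.
Only numpy, scipy, OpenCV 4.12 (cv2) and the standard library are available. Lean on these libraries where they do the work, as an engineer would, in place of code of your own. Each camera call takes 0.05 s, during which the arm holds its last target. There are 200 camera calls.

## Task

It is dim in here: bring the lamp up by sliding the oblong bar-shaped grip along its track until its middle is level with the little brass pointer beside that track, then let go. Leave the other slider, the one with the round knob for the bait pump, where it is set.

Things in the scene. Friction and masses are not known exactly. Their poses are not given: they have to be found in the camera images.
- lamp_grip (a point): Centre of the lamp slider's grip, 52 mm above the cabinet top: an upright black block, 18 mm along the track (its y), 40 mm across it (its x), 40 mm tall (z up), from 31 to 71 mm high. It slides only along y, 140 mm in all, against about 1.5 N of friction (more when fast), and stays where left. It starts in the first quarter of its travel, at the -y end; the pointer lies further along +y.
- lamp_base: The lamp slider's housing, a fixed aluminium box, 220 mm along the track (its y axis), 90 mm across (x), 25 mm high, with a dark slot down the middle. Origin: the middle of its underside. The grip travels from 70 mm on its -y side to 70 mm on its +y side. Its place and yaw differ each time.
- pointer_tip (a point): Tip of the brass pointer, a flat fixed wedge 20 mm long, 14 mm wide and 4 mm thick on top of the lamp slider's housing (its top 29 mm above the cabinet top), on the +x side of the track, 23 mm beside its middle line. Same axes as the grip, which is level with it when both have the same place along y. It is never at an end of the travel.
- pump_knob (a point): Centre of the bait pump slider's grip, to be left alone: a round black knob 28 mm in diameter and 28 mm tall, its centre 45 mm above the cabinet top, on a fixed housing just like the lamp's but with no pointer; its y runs along its track. The two housings stand side by side, centres 200 to 340 mm apart, either one to the left.
Mind the look-alikes: they are no part of the job. What is shaped like the lamp_base but green, pink or red is not meant.

How it is judged:
By the outcome, as a careful person would: the job done as asked, in the order asked, and still so for the second after the job is handed in, with the robot touching nothing.
It also fails if it takes over 32 s, if anything falls off the work surface, if the arm or the gripper's body presses on something with over 40 N, if the wrist force passes 120 N, or if a joint passes its speed limit or range.

## Working session

There is one attempt and no reset: what is moved stays moved. The work goes in short steps, each a Python script; the robot and the scene stay as the last script left them, time stands still between calls to the robot, and variables do not carry over. Pictures are saved under pics/ and viewed, at most 10 in all, crops included, and the job is handed in when it is done.

```bash
mkdir -p pics; python3 - <<'E'
from cell import manip
import cv2,numpy as np
for n in("top","side"):
    f=manip.grab_frame(n); cv2.imwrite(f"pics/{n}0.png",f["img"][:,:,::-1]); np.savez(f"{n}0.npz",**f)
    print(n,f["intrinsics"].round(1).tolist(),f["R"].round(3).tolist(),f["t"].round(3).tolist())
print(manip.state()["clock"],manip.state()["tcp_rot"])
E
```

```text
top [[543.3, 0.0, 277.7], [0.0, 543.3, 212.5], [0.0, 0.0, 1.0]] [[-0.023, -1.0, -0.01], [-0.996, 0.024, -0.082], [0.082, 0.008, -0.997]] [0.195, 0.446, 1.449]
side [[416.9, 0.0, 274.2], [0.0, 416.9, 212.1], [0.0, 0.0, 1.0]] [[-0.775, -0.632, -0.004], [-0.322, 0.401, -0.858], [0.544, -0.663, -0.514]] [0.473, 0.11, 0.92]
0.1 [-3.06398019e+00 -6.89591967e-01  3.55931160e-04]
```

View pics/top0.png

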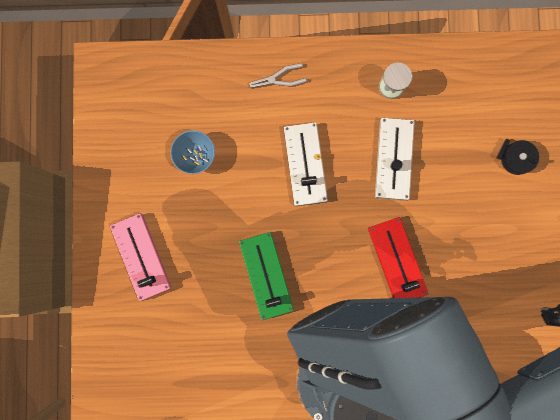

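View pics/side0.png

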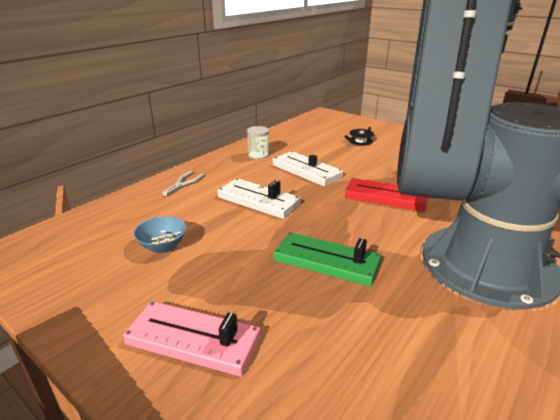

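The top view shows the lamp slider as the white housing around (306,164), with its bar grip at (308,181) and the brass pointer at about (317,156). The round pump knob is at (396,165). The pink, green and red housings are decoys.

```bash
cat > h.py <<'E'
import numpy as np,cv2
def ray(f,uv,z):
    d=f["R"].T@np.linalg.inv(f["intrinsics"])@np.array([uv[0],uv[1],1.]); c=-f["R"].T@f["t"]
    return c+d*(z-c[2])/d[2]
def proj(f,X):
    p=f["intrinsics"]@(f["R"]@np.asarray(X)+f["t"]); return p[:2]/p[2]
def measure(f):
    im=f["img"]; hsv=cv2.cvtColor(im,cv2.COLOR_RGB2HSV)
    w=cv2.inRange(hsv,(0,0,150),(179,60,255))
    w[:, :270]=0; w[:,345:]=0; w[:110]=0; w[215:]=0
    c=max(cv2.findContours(w,cv2.RETR_EXTERNAL,cv2.CHAIN_APPROX_NONE)[0],key=cv2.contourArea)
    box=cv2.boxPoints(cv2.minAreaRect(cv2.convexHull(c)))
    B=np.array([ray(f,p,.025) for p in box]); ctr=B.mean(0)
    e=[B[1]-B[0],B[2]-B[1]]; L=max(e,key=np.linalg.norm); y=L/np.linalg.norm(L); y*=np.sign(y[0])
    x=np.array([y[1],-y[0],0])
    hull=cv2.fillConvexPoly(np.zeros_like(w),cv2.convexHull(c),255)
    br=cv2.inRange(hsv,(8,80,60),(32,255,255))&cv2.erode(hull,np.ones((5,5),np.uint8))
    return ctr,x,y,box,[np.linalg.norm(v) for v in e],br,hsv
E
python3 - <<'E'
from h import *
f=dict(np.load("top0.npz"))
ctr,x,y,box,e,br,hsv=measure(f)
print(ctr,x,y,e,box.tolist())
P=np.array([ray(f,(u,v),.029) for v,u in np.argwhere(br)])-ctr
print(np.c_[np.argwhere(br)[:,::-1],(P@x*1e3).round(1),(P@y*1e3).round(1)])
cv2.imwrite("pics/c.png",cv2.resize(f["img"][115:215,275:345,::-1],None,fx=6,fy=6,interpolation=cv2.INTER_CUBIC)[:600])
E
```

```text
[0.58154246 0.1069494  0.025     ] [ 0.10552645 -0.9944165   0.        ] [ 0.9944165   0.10552645 -0.        ] [np.float64(0.09056136512272543), np.float64(0.21846088733959626)] [[283.3022155761719, 126.44109344482422], [316.1936950683594, 121.9043197631836], [327.0921936035156, 200.9183349609375], [294.2007141113281, 205.45510864257812]]
[[315.  154.   29.6  21.5]
 [316.  154.   32.2  21.1]
 [317.  154.   34.9  20.7]
 [318.  154.   37.6  20.4]
 [314.  155.   26.5  19.1]
 [315.  155.   29.2  18.7]
 [316.  155.   31.9  18.4]
 [317.  155.   34.6  18. ]
 [318.  155.   37.2  17.7]
 [314.  156.   26.1  16.4]
 [315.  156.   28.8  16. ]
 [316.  156.   31.5  15.7]
 [317.  156.   34.2  15.3]
 [314.  157.   25.8  13.7]
 [315.  157.   28.5  13.3]
 [316.  157.   31.1  13. ]
 [317.  157.   33.8  12.6]
 [318.  157.   36.5  12.3]
 [315.  158.   28.1  10.6]
 [316.  158.   30.8  10.2]
 [317.  158.   33.4   9.9]
 [318.  158.   36.1   9.5]
 [319.  158.   38.8   9.2]
 [317.  159.   33.1   7.2]
 [318.  159.   35.8   6.8]]
```

View pics/c.png

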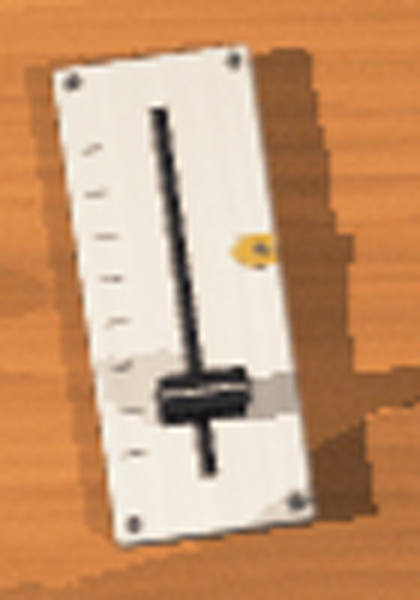

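The crop shows the pointer tip at full-image (313.6,156.6), about 14 mm along +y from the housing centre. The grip's top is centred near (309,178.5). Next I'll grasp with the jaws closing along the track.

```bash
cat > go.py <<'E'
from h import *
from cell import manip
from scipy.spatial.transform import Rotation as Ro
f=dict(np.load("top0.npz"))
ctr,x,y,*_=measure(f)
py=(ray(f,(313.6,156.5),.029)-ctr)@y; g=ray(f,(308.7,178.3),.071)-ctr
gy=g@y; print("pointer",py,"grip",g@x,gy)
rots=[Ro.from_matrix(np.c_[np.cross(s*y,[0,0,-1]),s*y,[0,0,-1]]).as_rotvec() for s in(1,-1)]
def at(l,z): p=ctr+y*l; return [p[0],p[1],z]
E
python3 - <<'E'
from go import *
q0=manip.state()["q"]; best=None
for r in rots:
    q=manip.ik(at(gy,.16),r); print(q)
    if q is not None:
        d=abs(np.array(q)-q0).max()
        if best is None or d<best[0]: best=(d,r)
r=best[1]; np.save("rot.npy",r)
manip.set_gripper(.06,20)
manip.goto(at(gy,.16),r)
print(manip.move_straight(at(gy,.045),vel=.08,threshold=8))
s=manip.state(); print(s["clock"],s["position"],s["ft_force"])
fr=manip.grab_frame("side"); cv2.imwrite("pics/s1.png",cv2.resize(fr["img"][110:270,170:370,::-1],None,fx=3.5,fy=3.5))
E
```

```text
pointer 0.015163252758032195 grip 0.0010713868609232588 -0.04790899487450927
[ 1.88579926e-01  3.28367881e-01 -8.26049968e-02  1.15982345e+00
  4.44089210e-16  1.65365296e+00]
[ 0.18857993  0.32836788 -0.082605    1.15982345  0.         -1.48793969]
False
4.3667 [0.53418442 0.10195147 0.04539992] [0.58035741 0.11281383 0.40450532]
```

View pics/s1.png

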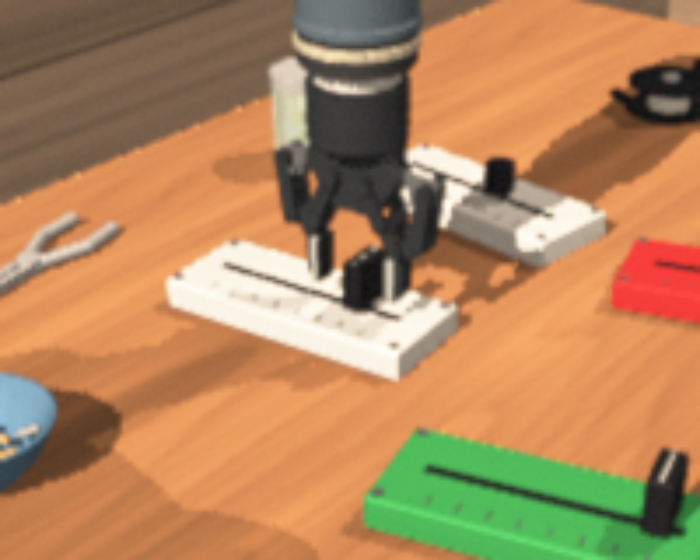

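The crop shows the grip at (362,278), between the two fingers. I'll close on it, slide to the pointer, release, back off and check.

```bash
python3 - <<'E'
from go import *
manip.set_gripper(0,20); s=manip.state(); print("w",s["gripper_width"])
manip.move_straight(at(py,.045),vel=.05); manip.hold(.3)
s=manip.state(); print((np.array(s["position"])-ctr)@y,s["ft_force"],s["gripper_width"])
manip.set_gripper(.06)
manip.move_straight(at(py,.14),vel=.12)
manip.goto([.32,-.3,.25],np.load("rot.npy"))
fr=manip.grab_frame("top"); np.savez("top1.npz",**fr); print(manip.state()["clock"])
cv2.imwrite("pics/c1.png",cv2.resize(fr["img"][115:215,275:345,::-1],None,fx=6,fy=6,interpolation=cv2.INTER_CUBIC))
E
```

```text
pointer 0.015163252758032195 grip 0.0010713868609232588 -0.04790899487450927
w 0.017809583155218776
0.015476794471787817 [0.87392822 5.2732323  4.98723341] 0.017437369871249636
9.8833
```

View pics/c1.png

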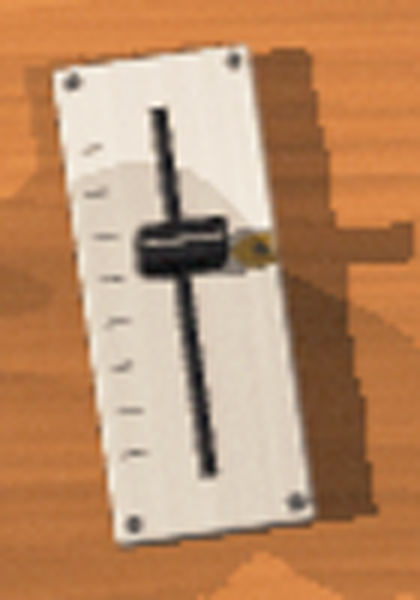

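The grip now sits beside the pointer, with its white mid-line near (182,242) in the crop and the pointer centre near (255,249). I'll work out both along the track.

```bash
python3 - <<'E'
from go import *
f=dict(np.load("top1.npz")); full=lambda u,v:((u+.5)/6-.5+275,(v+.5)/6-.5+115)
L=lambda uv,z:((ray(f,uv,z)-ctr)@np.c_[x,y]*1e3).round(1)
print("line",L(full(182,242),.071))
for n,F in(("before",dict(np.load("top0.npz"))),("now",f)):
    g=cv2.cvtColor(F["img"],cv2.COLOR_RGB2GRAY); g=cv2.resize(g[115:215,275:345],None,fx=6,fy=6,interpolation=cv2.INTER_CUBIC)
    # vertical profiles through the block off the slot
    for lx in (-14,-10,10,14):
        gy0={"before":-.047,"now":.0155}[n]
        u,v=proj(f,ctr*[1,1,0]+y*gy0+x*lx/1e3+[0,0,.06]); U=int((u-275+.5)*6);V=int((v-115+.5)*6)
        col=g[V-45:V+50,U]; d=np.where(col<100)[0]+V-45
        print(n,lx,"far top edge->centre",L(full(U,d[0]-.5),.071)-[0,9],"near bottom edge->centre",L(full(U,d[-1]+.5),.031)+[0,9])
i=np.where(measure(f)[5]); 
for F in (dict(np.load("top0.npz")),f):
    hsv=cv2.cvtColor(cv2.resize(F["img"][115:215,275:345],None,fx=6,fy=6,interpolation=cv2.INTER_CUBIC),cv2.COLOR_RGB2HSV)
    m=cv2.inRange(hsv,(10,90,60),(35,255,255)); m[:, :225]=0; m[:,273:]=0; m[:220]=0; m[280:]=0
    ys,xs=np.where(m); P=np.array([L(full(a,b),.029) for a,b in zip(xs,ys)]); P=P[P[:,0]<40]
    for k in range(22,40,3):
        q=P[(P[:,0]>=k)&(P[:,0]<k+3)]
        if len(q): print("ptr x",k,"y mid",(q[:,1].min()+q[:,1].max())/2,len(q))
E
```

```text
pointer 0.015163252758032195 grip 0.0010713868609232588 -0.04790899487450927
line [-0.5 14.8]
before -14 far top edge->centre [-14.  -52.4] near bottom edge->centre [-14.7 -49.7]
before -10 far top edge->centre [-10.1 -52.4] near bottom edge->centre [-10.7 -50.3]
before 10 far top edge->centre [  9.7 -52.8] near bottom edge->centre [  9.7 -50.2]
before 14 far top edge->centre [ 13.8 -52. ] near bottom edge->centre [ 13.7 -50.7]
now -14 far top edge->centre [-13.   14.9] near bottom edge->centre [-13.9  16.9]
now -10 far top edge->centre [-9.  15.2] near bottom edge->centre [-9.9 16.4]
now 10 far top edge->centre [10.4 14.9] near bottom edge->centre [10.  16.1]
now 14 far top edge->centre [14.4 15.3] near bottom edge->centre [14.2 16.5]
ptr x 22 y mid 14.299999999999999 23
ptr x 25 y mid 14.8 123
ptr x 28 y mid 14.65 191
ptr x 31 y mid 14.700000000000001 215
ptr x 34 y mid 14.5 199
ptr x 37 y mid 14.5 198
ptr x 22 y mid 14.75 30
ptr x 25 y mid 14.8 116
ptr x 28 y mid 14.45 188
ptr x 31 y mid 14.700000000000001 216
ptr x 34 y mid 14.55 186
ptr x 37 y mid 14.700000000000001 186
```

```bash
python3 -c "
from cell import manip
print(manip.sign_off())"
```

```text
the job is handed in; nothing more can be done
None
```

I slid the lamp grip to the brass pointer and let go; by the camera it sits level with the tip to within about 1 mm, the pump slider wasn't touched, and the job is handed in at about 10 s.

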